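# Finish a label roll change on the desk printer

## Task

A new roll of labels has just been dropped into the open desk label printer; finish the change with light touches of the fingertips. First push the tab of the sliding guide sideways until the roll sits snug between the two guides, then swing the lid down and press it until its catch snaps and it stays fully shut, and then tap the long feed key in the middle of the ledge. Do not lift the roll, do not press either of the round keys, never bear down hard on the printer, and leave everything else on the bench where it is.

Things in the scene. Friction and masses are not known exactly. Their poses are not given: they have to be found in the camera images.
- printer: Grey desk label printer, fixed: 213 mm deep (x -105 to 108), 210 wide (y), 87 high without lid. Origin: under its middle on the bench; x points from its front (ledge with three keys, x -105 to -60) to its back, y to its left. Its open tub (x -60 to 90, y -93 to 93) holds the label roll; the side walls' rims are 87 mm up. 10 to 15 N is enough for every push; 40 N is too hard.
- guide_tab (a point): Middle of the outer (+y) face of the sliding guide's tab: a black upright plate 4 mm thick left of the roll, 34 mm wide in the printer's x, its top 118 mm above the bench (31 over the rim; this point is 10 mm below that top). Push it from outside towards the printer's -y, with the fingertips above the side wall's rim. Moves with the guide.
- guide (a joint): How far the sliding guide is drawn away from the roll, m: 0 = snug (its stop, about 1 mm from squeezing the roll against the fixed guide), up to 0.032 = wide open; grows along the printer's +y. It slides with about 1.2 N of friction plus up to 4 N once it pushes the roll along, and stays where it is left.
- roll_centre (a point): Centre of the label roll lying in the tub: white, 72 mm diameter, 104 mm long, axis along the printer's y, loose, 0.28 kg. It may start a few mm away from the fixed guide; the sliding guide pushes it home.
- lid (a joint): Opening angle of the lid, rad: 0 shut, 1.57 upright. Above about 0.5 it stays where it is left; lower, a weak spring lifts it again unless its catch has snapped, which happens in the last 0.07 rad (about 6 N of push at point lid_press). Snapped, it stays shut. Shut, it rests on soft bumpers and reads a little below 0 while pressed. No handle: push its outer face.
- lid_axis (a point): Middle of the lid's hinge line, which runs along the printer's y at the back (x = 108, z = 87 mm in the printer's frame). Shut, the lid reaches 166 mm forward from here and its flat outer face lies 42 mm above this line; it is 208 mm wide, and its front edge is rounded with 21 mm radius.
- lid_press (a point): Place to push on the lid's outer face: mid-width, 130 mm from the hinge line, 36 mm from the front edge. With the lid upright that face looks to the printer's back (+x) and this point is 217 mm above the bench (the lid's upper edge 253), free room behind it; shut, it looks up, 129 mm above the bench. Its z axis is the face's outward normal. Moves with the lid.
- feed_key_top (a point): Middle of the top of the long feed key, a dark rubber bar 34 mm long (y) and 13 mm wide in the middle of the front ledge, 93 mm above the bench, 6 mm proud of the ledge, 26 mm in front of the shut lid. Press straight down.
- feed_key (a joint): How far the feed key is pressed, m: 0 up, 0.004 fully down, which takes about 5 N; springs back. A press counts from 0.0025.
- left_key (a joint): How far the small round key (14 mm across) 50 mm to the left of the feed key is pressed, m; leave it alone.
- right_key (a joint): The same for the small round key 50 mm to the right of the feed key; leave it alone.
- spare_roll: Bystander: large white label roll standing upright to the right of the printer, 112 mm diameter, 105 high; origin under it.
- masking_tape: Bystander: beige roll of masking tape lying to the left of the printer, 100 mm across, 25 high; origin under it.
- marker: Bystander: green-capped marker pen lying along the printer's left side, 135 mm long, 16 high; origin under its middle.
- scissors: Bystander: scissors with blue handles, 199 mm long, 9 high; origin under the middle.
- mug: Bystander: blue and white mug, 78 mm across, 92 high; origin under it.
- carton: Bystander: small brown carton, 71x104x61 mm; origin under it.

How it is judged:
By the outcome, as a careful person would: the job done as asked, in the order asked, and still so for the second after the job is handed in, with the robot touching nothing.
It also fails if it takes over 56 s, if anything falls off the work surface, if the arm or the gripper's body presses on something with over 40 N, if the wrist force passes 120 N, or if a joint passes its speed limit or range.

## Robot

A 6-joint arm with a two-finger parallel gripper is mounted at the origin on a cart in front of the work surface, level with it; the furniture and walls round the work are solid. World frame = base frame: x ahead of the robot, y to its left, z up, the work surface at z = 0. Lengths are in m, angles in rad, forces in N, time in s.
With the tool pointing down it reaches from about 0.275 to 0.875 m from the base axis. Payload 12.5 kg.
Tool frame: the origin (TCP) lies between the finger pads; the fingertips stand 25 mm ahead of it and the grasp point (between the pads) lies 6 mm ahead of it; z points along the fingers, y is the line along which they close (so a half turn about z gives the same grasp; the last joint's range is limited). The gripper opens to 85 mm and grips with 20 to 120 N. Pads are 22 mm wide; open, the fingers measure 114 mm over their backs; the gripper's body (76 mm by 85 mm) begins 54 mm behind the grasp point. The pads swing forward as they close: fully open they stand 13 mm farther back than shut.
Start: joints at [1.143, 0.351, 1.652, -0, 1.139, -0.085], TCP at [0.185, 0.518, 0.256] pointing down, gripper open.
Joint ranges: [-2.75, 2.75], [-0.79, 2.1], [0.01, 2.65], [-1.57, 4.71], [0.07, 3.14], [-2.87, 2.87]. Speed limits (rad/s): [2.22, 2.22, 2.79, 3.14, 3.14, 3.14].

## Interface

Orientations are given as a unit quaternion [w, x, y, z].
In Python, from workcell import env, read_camera, camera_info gives the robot as it stands. The module is installed in compiled form; this text tells all that it offers.
- The arm moves only by the tool send_rows, never from a script. Its argument "series" is a list of rows, each a list of 6 numbers: the shift along the tool's x, y, z in units of 0.03 m (1.0 is 0.03 m), then the turn, a rotation vector about the tool's x, y, z in units of 5 degrees (1.0 is 5 degrees). In form: [[x, y, z, wx, wy, wz], ...]. A call has 1 to 10 rows; each row shifts and turns the commanded pose from where the row before left it, along the tool's axes as they then stand; what a row does not reach is not made up. A row lasts 1/8 s, in which the tool goes at most 62.5 mm and 10.7 degrees, less where a joint would pass 70% of its speed; a pose out of reach is approached as far as the arm can. A call with a number of a shift or a turn outside -1 to 1 is refused whole. A call with a gripper value outside its range is refused whole. "gripper" is the opening, from -1 (shut) to 1 (fully open), set as the call begins (left out, the last holds). The fingers move at their own pace and stop on an object; the grip force is fixed at half the most. Time passes only in rows, so rows that do not move let the fingers close. It gives the time, the measured TCP pose, the force, the opening and the grip force at its end, in the units of the state.
- env.observe(): the state, without advancing time (a new reading comes with each control period).
- read_camera(name): name is "scene" or "top" or "wrist"; returns the picture (480x640x3 uint8, red, green, blue); there is no depth.
- camera_info(name): a dict with "fx", "fy", "cx", "cy" (pixels), "dist_coeffs" ([k1, k2, p1, p2, k3] as OpenCV has them; the pictures are not rectified), "world_from_camera" (4x4, takes a point from camera to world coordinates). Camera axes: x right, y down, z forward; pixel columns grow to the right and rows downward; lengths in m; the calibration is good to about 2 mm. A picture is of the moment at which its call begins: read the wrist's pose just before it. camera_info takes no time and is no camera call; for the wrist camera it gives the pose at the moment of the call.
- env.sign_off(): hands the job in; it is judged then, once.
The state is a dict: "t": time; "qpos": joint angles; "qd": joint speeds; "joint_torque": joint torques, N m; "position": TCP position; "ee_rot": TCP orientation; "wrist_force": force on the tool from outside, world axes, zero at the start; "torque": the same for the moment, N m; "width": finger opening in m; "finger_force": force on a finger pad.
Only numpy, scipy, OpenCV 4.12 (cv2) and the standard library are available. Lean on these libraries where they do the work, as an engineer would, in place of code of your own. Each camera call takes 0.05 s, during which the arm holds its last target. There are 200 camera calls.

## Working session

There is one attempt and no reset: what is moved stays moved. The work goes in short steps, Python scripts to look and compute and a tool call to move; the robot and the scene stay as the last step left them, time stands still between calls to the robot, and variables do not carry over. Pictures are saved under pics/ and viewed, at most 10 in all, crops included, and the job is handed in when it is done.

Besides the shell and the picture viewer there is one more tool, called after "Request:" in YAML: its name, and indented under it one key for each argument. send_rows: Moves the arm, as the interface text tells. Shifts and turns lie within -1 to 1; 1 stands for 0.03 m of shift or 5 degrees of turn. Its arguments: {"type":"object","properties":{"series":{"type":"array"},"gripper":{"type":"number"}},"required":["series"]}

```bash
mkdir -p pics
python3 - <<'E'
from workcell import env, read_camera, camera_info
import cv2, numpy as np
for n in ["scene","top"]:
    im=read_camera(n); cv2.imwrite(f"pics/{n}0.png",im[:,:,::-1])
    c=camera_info(n); print(n,{k:np.round(v,4).tolist() for k,v in c.items() if k!='x'})
s=env.observe(); print(s)
E
```

```text
scene {'fx': 450.8531, 'fy': 450.8531, 'cx': 319.3814, 'cy': 230.1999, 'dist_coeffs': [-0.0904, 0.0, 0.0, 0.0, 0.0], 'world_from_camera': [[0.7668, -0.4687, 0.4386, 0.0028], [-0.6417, -0.5411, 0.5435, -0.5697], [-0.0174, -0.6982, -0.7157, 0.8644], [0.0, 0.0, 0.0, 1.0]]}
top {'fx': 441.3128, 'fy': 441.3128, 'cx': 316.5388, 'cy': 240.6563, 'dist_coeffs': [-0.0172, 0.0, 0.0, 0.0, 0.0], 'world_from_camera': [[0.0042, -0.9989, 0.0457, 0.4459], [-0.9998, -0.0033, 0.0205, 0.0397], [-0.0203, -0.0458, -0.9987, 1.1293], [0.0, 0.0, 0.0, 1.0]]}
{'t': 0.1, 'qpos': array([ 1.14344038e+00,  3.51165398e-01,  1.65236576e+00, -2.27711972e-07,
        1.13909581e+00, -8.45863346e-02]), 'qd': array([ 6.13915681e-04, -1.42749191e-03, -9.00248120e-04, -5.15573083e-05,
       -3.49572157e-04, -2.17192596e-03]), 'joint_torque': array([ 1.62954228e-03, -5.06832254e+01, -2.91875088e+01, -3.29701936e-05,
        2.71092402e-03, -9.45965269e-06]), 'position': array([0.18470833, 0.51776625, 0.25581937]), 'ee_rot': array([-1.30836477e-04,  1.70546959e-01,  9.85349414e-01, -5.00333430e-04]), 'wrist_force': array([-0.36762387, -0.74529649,  0.23637462]), 'torque': array([-0.0117889 ,  0.0063712 , -0.03622396]), 'finger_force': 0.0, 'width': 0.0851184616294108}
```

View pics/scene0.png

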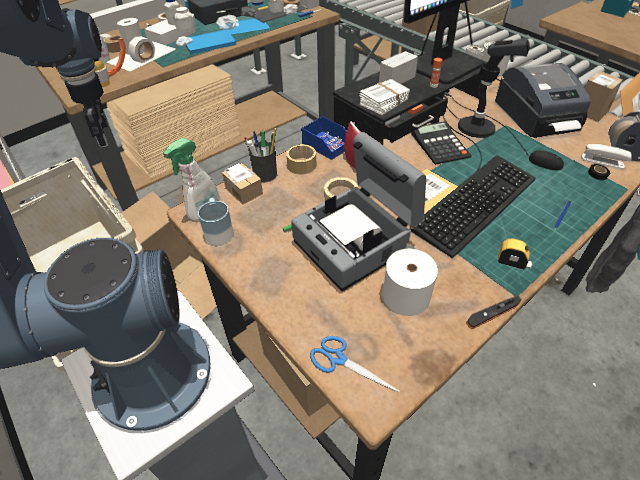

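View pics/top0.png

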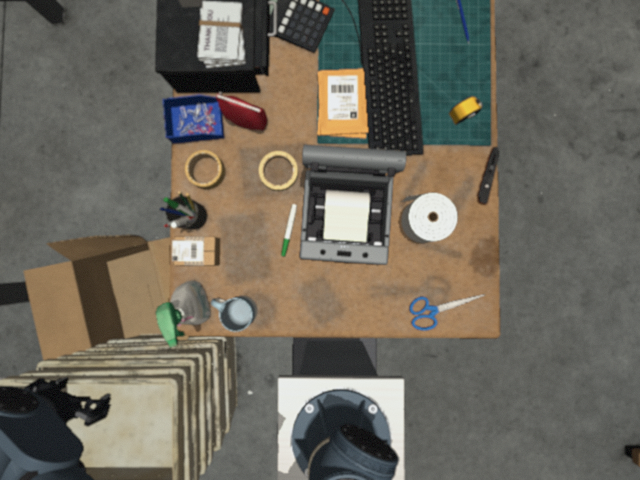

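The scene view shows the printer around (350,235) with its lid up. The top view has the printer at about (345,210) with its front ledge at y≈255, the tape at (278,170), the marker at (289,230) and the spare roll at (432,217). I'll enlarge both.

Run:
```python
import cv2
a=cv2.imread("pics/top0.png")[140:270,265:440]; cv2.imwrite("pics/c1.png",cv2.resize(a,None,fx=4.5,fy=4.5,interpolation=cv2.INTER_CUBIC))
a=cv2.imread("pics/scene0.png")[125:295,280:450]; cv2.imwrite("pics/c2.png",cv2.resize(a,None,fx=3.5,fy=3.5,interpolation=cv2.INTER_CUBIC))
```

```text
(no output)
```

View pics/c1.png

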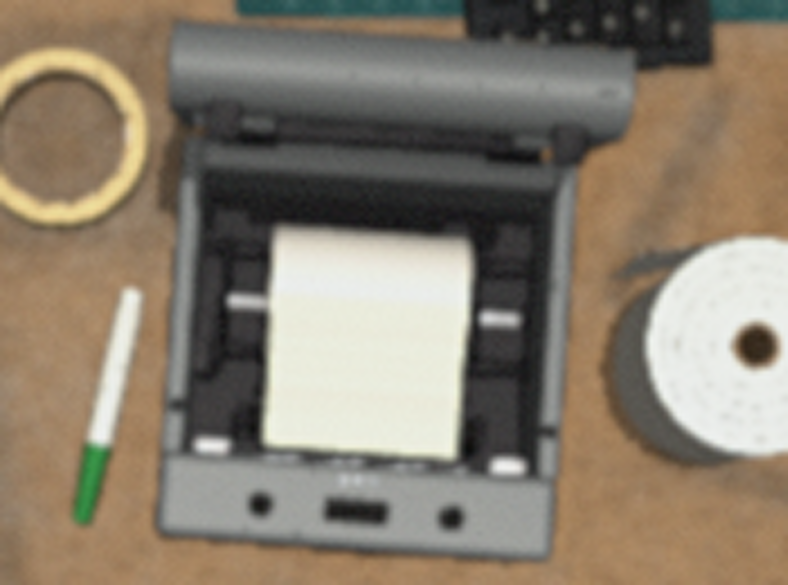

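View pics/c2.png

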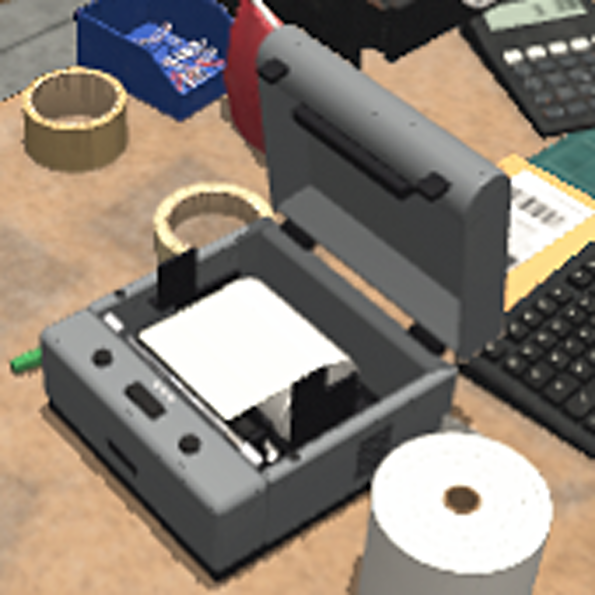

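The crops show the feed key at crop-1 (356,512), with the round keys at (260,504) and (451,517). The sliding guide's tab is at crop-2 (158..195, 263..248), drawn away from the roll, and the lid is upright.

```bash
cat > h.py <<'E'
from workcell import env, read_camera, camera_info
import cv2, numpy as np
def ray(n,uv,z,c=None):
    c=c or camera_info(n); K=np.array([[c['fx'],0,c['cx']],[0,c['fy'],c['cy']],[0,0,1]])
    p=cv2.undistortPoints(np.array([[uv]],float),K,np.array(c['dist_coeffs']))[0,0]
    T=np.array(c['world_from_camera']); d=T[:3,:3]@[p[0],p[1],1]; return T[:3,3]+d*(z-T[2,3])/d[2]
def proj(n,P,c=None):
    c=c or camera_info(n); K=np.array([[c['fx'],0,c['cx']],[0,c['fy'],c['cy']],[0,0,1]])
    T=np.linalg.inv(np.array(c['world_from_camera']))
    return cv2.projectPoints(np.atleast_2d(P).astype(float),cv2.Rodrigues(T[:3,:3])[0],T[:3,3],K,np.array(c['dist_coeffs']))[0][:,0]
E
python3 - <<'E'
from h import *
t=lambda u,v,z: ray("top",(265+u/4.5,140+v/4.5),z)
s=lambda u,v,z: ray("scene",(280+u/3.5,125+v/3.5),z)
L={'feed':(t(356,512,.093),(-.0825,0,.093)),'feed_s':(s(145,400,.093),0)}
src=[];dst=[]
for nm,p,q in [('feed',t(356,512,.093),0),('feed_s',s(145,400,.093),0),('lk',t(260,504,.09),0),('lk_s',s(102,357,.09),0),('rk',t(451,517,.09),0),('rk_s',s(190,442,.09),0),
  ('FL',t(162,530,.085),0),('FR',t(548,553,.085),0),('BL',t(188,150,.087),0),('BR',t(575,168,.087),0),
  ('tabA',s(158,263,.118),0),('tabB',s(195,248,.118),0),('fixA',s(291,384,.118),0),('fixB',s(322,368,.118),0),
  ('lidtopL',s(262,40,.253),0),('tapecentre',t(62,137,.025),0),('mkr',t(110,400,.012),0),('spare',t(757,345,.105),0)]: print(nm,np.round(p[:2],4))
E
```

```text
feed [ 0.4627 -0.0038]
feed_s [ 0.4601 -0.0098]
lk [0.4667 0.0462]
lk_s [0.4656 0.0429]
rk [ 0.4603 -0.0535]
rk_s [ 0.4599 -0.0558]
FL [0.453  0.0977]
FR [ 0.4417 -0.1047]
BL [0.6541 0.085 ]
BR [ 0.6447 -0.1193]
tabA [0.5377 0.0675]
tabB [0.568  0.0624]
fixA [ 0.5267 -0.0795]
fixB [ 0.5523 -0.0823]
lidtopL [0.642  0.0788]
tapecentre [0.6739 0.1587]
mkr [0.5267 0.1316]
spare [ 0.5494 -0.2098]
```

Request:
send_rows:
  series:
    - [0, 0, -1, 0, 0, -0.8]
    - [0, 0, -1, 0, 0, -0.8]
    - [0, 0, -1, 0, 0, -0.8]
    - [0, 0, -1, 0, 0, -0.8]
    - [0, 0, -1, 0, 0, 0]
  gripper: -1

```text
t: 0.72
position: [0.1847, 0.5178, 0.407]
ee_rot: [-0.0, 0.031, 1.0, -0.0]
wrist_force: [-0.6, 0.1, 0.0]
width: -0.0
finger_force: 0.0
```

Request:
send_rows:
  series:
    - [-0.9, -0.9, 0, 0, 0, 0]
    - [-0.9, -0.9, 0, 0, 0, 0]
    - [-0.9, -0.9, 0, 0, 0, 0]
    - [-0.9, -0.9, 0, 0, 0, 0]
    - [-0.9, -0.9, 0, 0, 0, 0]
    - [-0.9, -0.9, 0, 0, 0, 0]
    - [-0.9, -0.9, 0, 0, 0, 0]
    - [-0.9, -0.9, 0, 0, 0, 0]
    - [-0.9, -0.9, 0, 0, 0, 0]
    - [-0.9, -0.9, 0, 0, 0, 0]

```text
t: 1.98
position: [0.4378, 0.2303, 0.406]
ee_rot: [-0.0, 0.032, 0.999, -0.0]
wrist_force: [-0.3, -0.6, 0.2]
width: 0.0
finger_force: 0.0
```

Request:
send_rows:
  series:
    - [-1, -0.9, 0.5, 0, 0, 0]
    - [-1, -0.9, 0.5, 0, 0, 0]
    - [-1, -0.9, 0.5, 0, 0, 0]
    - [-1, -0.9, 0.5, 0, 0, 0]
    - [0, 0, 0, 0, 0, 0]

```text
t: 2.6
position: [0.5508, 0.1142, 0.3443]
ee_rot: [-0.002, 0.033, 0.999, -0.0]
wrist_force: [-0.1, 0.1, -0.3]
width: -0.0
finger_force: 0.0
```

Run:
```python
from h import *
import pickle
s=env.observe(); c=camera_info("wrist"); im=read_camera("wrist"); cv2.imwrite("pics/w1.png",im[:,:,::-1]); pickle.dump(c,open("w1.pkl","wb"))
print(s['position'],np.round(c['world_from_camera'],3))
```

```text
[0.55076146 0.11417556 0.34434093] [[ 0.067  0.956  0.286  0.477]
 [ 0.998 -0.064 -0.02   0.12 ]
 [-0.001  0.287 -0.958  0.463]
 [ 0.     0.     0.     1.   ]]
```

View pics/w1.png

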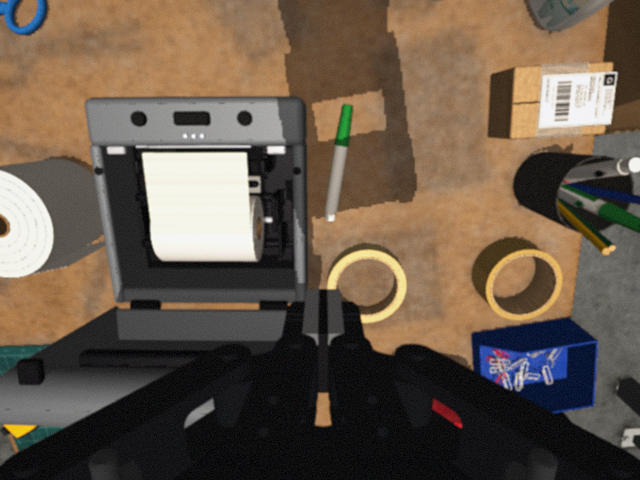

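The wrist view shows the feed key at (192,118), the round keys at (138,118) and (245,118), the rims at x≈88..305, and the dark tab near (270,215). The shut fingertips are at (322,292), clear of everything.

Run:
```python
from h import *
import pickle
c=pickle.load(open("w1.pkl","rb"))
for nm,uv,z in [('feed',(192,118),.093),('lk',(245,118),.09),('rk',(138,118),.09),('FL',(304,99),.087),('FR',(88,100),.087),('BL',(305,302),.087),('BR',(117,302),.087),('rimL',(305,200),.087)]:
    print(nm,np.round(ray("wrist",uv,z,c)[:2],4))
im=cv2.imread("pics/w1.png")[140:300,225:325]; cv2.imwrite("pics/c3.png",cv2.resize(im,None,fx=3.75,fy=3.75,interpolation=cv2.INTER_CUBIC))
o=np.array([.546,-.011]);x=np.array([.998,-.063]);y=np.array([.063,.998])
for py in(.05,.078): print(py,[np.round(proj("wrist",[*(o+px*x+py*y),.118],c)) for px in(-.015,.019)])
```

```text
feed [ 0.4628 -0.0016]
lk [0.4663 0.0472]
rk [ 0.4589 -0.0537]
FL [0.4531 0.1036]
FR [ 0.4389 -0.0997]
BL [0.6599 0.088 ]
BR [ 0.647  -0.1176]
rimL [0.5483 0.0969]
0.05 [array([[240., 195.]]), array([[242., 231.]])]
0.078 [array([[271., 195.]]), array([[272., 231.]])]
```

View pics/c3.png

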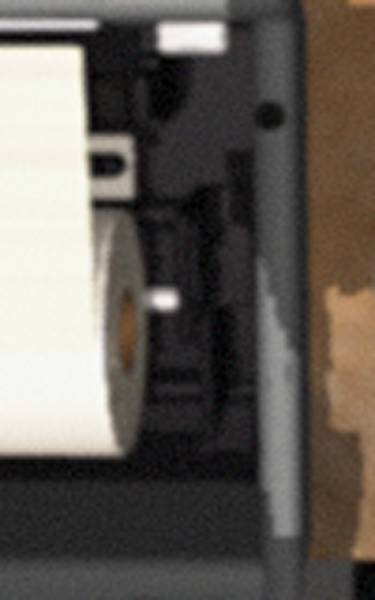

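Request:
send_rows:
  series:
    - [-0.2, 0, 1, 0, 0, 0]
    - [0, 0, 1, 0, 0, 0]
    - [0, 0, 1, 0, 0, 0]
    - [0, 0, 1, 0, 0, 0]
    - [0, 0, 1, 0, 0, 0]
    - [0, 0, 1, 0, 0, 0]
    - [0, 0, 0.8, 0, 0, 0]
    - [0, 0, 0.4, 0, 0, 0]
    - [0, 0, 0, 0, 0, 0]

```text
t: 3.78
position: [0.5558, 0.116, 0.1303]
ee_rot: [-0.0, 0.032, 1.0, -0.0]
wrist_force: [0.2, 0.4, 0.3]
width: 0.0003
finger_force: 0.0
```

Request:
send_rows:
  series:
    - [0, -0.3, 0, 0, 0, 0]
    - [0, -0.3, 0, 0, 0, 0]
    - [0, -0.2, 0, 0, 0, 0]
    - [0, -0.1, 0, 0, 0, 0]
    - [0, -0.1, 0, 0, 0, 0]

```text
t: 4.4
position: [0.5541, 0.0854, 0.1303]
ee_rot: [0.0, 0.032, 0.999, 0.0]
wrist_force: [0.1, -0.4, 0.5]
width: -0.0001
finger_force: 0.0
```

Request:
send_rows:
  series:
    - [0, -0.1, 0.1, 0, 0, 0]
    - [0, -0.1, 0, 0, 0, 0]
    - [0, -0.1, 0, 0, 0, 0]

```text
t: 4.78
position: [0.5535, 0.0766, 0.1271]
ee_rot: [-0.0, 0.032, 0.999, 0.0]
wrist_force: [-0.2, 1.1, -0.4]
width: 0.0001
finger_force: 0.6
```

Request:
send_rows:
  series:
    - [0, -0.1, 0, 0, 0, 0]
    - [0, -0.1, 0, 0, 0, 0]

```text
t: 5.03
position: [0.5531, 0.0705, 0.1272]
ee_rot: [-0.0, 0.032, 0.999, 0.0]
wrist_force: [-0.8, 1.0, 0.1]
width: -0.0001
finger_force: 0.6
```

Request:
send_rows:
  series:
    - [0, -0.1, 0, 0, 0, 0]
    - [0, -0.1, 0, 0, 0, 0]

```text
t: 5.28
position: [0.5527, 0.0645, 0.1273]
ee_rot: [-0.0, 0.032, 0.999, 0.0]
wrist_force: [-0.1, 0.1, -1.0]
width: 0.0001
finger_force: 0.6
```

Request:
send_rows:
  series:
    - [0, -0.1, 0, 0, 0, 0]
    - [0, -0.1, 0, 0, 0, 0]

```text
t: 5.52
position: [0.5524, 0.0591, 0.1274]
ee_rot: [0.0, 0.032, 0.999, 0.001]
wrist_force: [-0.9, 16.7, 1.8]
width: 0.0001
finger_force: 8.5
```

Request:
send_rows:
  series:
    - [0, 0, 0, 0, 0, 0]
    - [0, 0, 0, 0, 0, 0]

```text
t: 5.78
position: [0.5524, 0.0595, 0.1273]
ee_rot: [0.0, 0.032, 0.999, 0.001]
wrist_force: [-0.9, 8.3, -0.2]
width: 0.0001
finger_force: 4.1
```

Request:
send_rows:
  series:
    - [0, 1, 0, 0, 0, 0]
    - [0, 0.5, -1, 0, 0, 0]
    - [0, 0, -1, 0, 0, 0]
    - [0, 0, -1, 0, 0, 0]
    - [0, 0, -1, 0, 0, 0]
    - [0, 0, -1, 0, 0, 0]
    - [0, 0, 0, 0, 0, 0]

```text
t: 6.65
position: [0.5562, 0.1035, 0.2796]
ee_rot: [0.002, 0.032, 0.999, 0.0]
wrist_force: [-0.2, 0.2, -0.9]
width: -0.0002
finger_force: 0.0
```

Run:
```python
from h import *
s=env.observe(); c=camera_info("wrist"); im=read_camera("wrist")[:,:,::-1]; sc=read_camera("scene")[:,:,::-1]
cv2.imwrite("pics/w2full.png",im); cv2.imwrite("pics/s2full.png",sc)
b=cv2.resize(sc[185:275,290:410],(600,450),interpolation=cv2.INTER_CUBIC)
a=cv2.imread("pics/scene0.png"); 
cv2.imwrite("pics/s2.png",b)
```

```text
(no output)
```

View pics/s2.png

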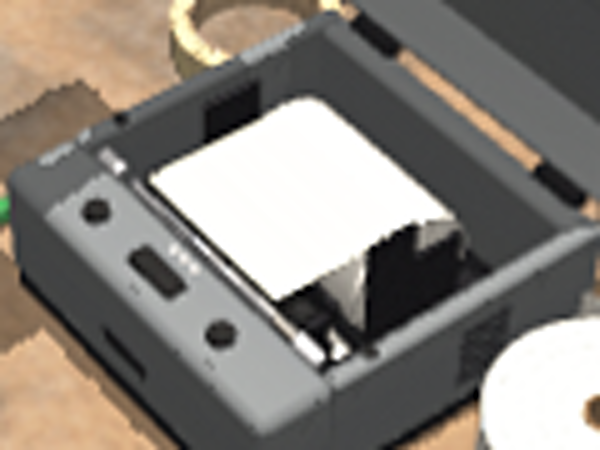

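View pics/w2full.png

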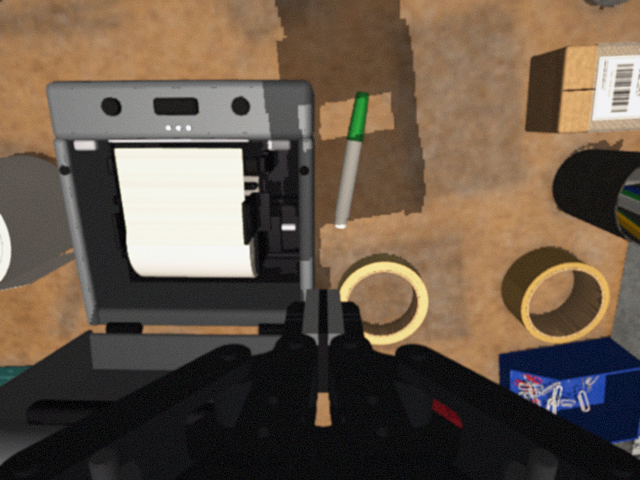

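Both views show the guide's tab now against the roll (wrist view, tab at (250,218), roll edge at 244). I'll check that this is the stop by the numbers.

Run:
```python
from h import *
c=camera_info("wrist")
o=np.array([.546,-.009]);x=np.array([.998,-.064]);y=np.array([.064,.998])
f=lambda n,uv,z:np.round([ (ray(n,uv,z)[:2]-o)@x,(ray(n,uv,z)[:2]-o)@y],4)
for nm,uv,z in [('tab outer',(257,218),.118),('tab in',(245,218),.118),('rollL',(243,218),.085),('rollR',(122,218),.085),('feed',(176,106),.093)]: print(nm,f("wrist",uv,z))
for nm,(u,v) in [('tab a',(203,107)),('tab b',(258,82)),('fix a',(368,262)),('fix b',(416,226))]: print(nm,f("scene",(290+u/5,185+v/5),.118))
```

```text
tab outer [-0.0042  0.0641]
tab in [-0.0043  0.0551]
rollL [0.0038 0.0465]
rollR [ 0.0037 -0.0561]
feed [-0.0852  0.0025]
tab a [-0.0162  0.0495]
tab b [0.0163 0.0475]
fix a [-0.0194 -0.0787]
fix b [ 0.013  -0.0746]
```

Request:
send_rows:
  series:
    - [0, 0, 1, 0, 0, 0]
    - [0, 0, 1, 0, 0, 0]
    - [0, 0, 1, 0, 0, 0]
    - [0, 0, 1, 0, 0, 0]
    - [0, 0, 1, 0, 0, 0]
    - [0, -0.5, 0, 0, 0, 0]
    - [0, -0.5, 0, 0, 0, 0]
    - [0, -0.3, 0, 0, 0, 0]
    - [0, 0, 0, 0, 0, 0]

```text
t: 7.88
position: [0.5531, 0.0638, 0.1282]
ee_rot: [0.001, 0.032, 0.999, 0.0]
wrist_force: [0.5, 0.5, 0.5]
width: 0.0005
finger_force: 0.0
```

Request:
send_rows:
  series:
    - [0, -0.1, 0, 0, 0, 0]
    - [0, -0.05, 0, 0, 0, 0]
    - [0, 0, 0, 0, 0, 0]

```text
t: 8.25
position: [0.5525, 0.0603, 0.1273]
ee_rot: [-0.0, 0.032, 0.999, -0.0]
wrist_force: [0.4, 0.2, -0.0]
width: 0.0002
finger_force: 0.0
```

Request:
send_rows:
  series:
    - [0, -0.03, 0, 0, 0, 0]
    - [0, 0, 0, 0, 0, 0]

```text
t: 8.5
position: [0.5525, 0.0597, 0.1273]
ee_rot: [0.0, 0.032, 0.999, 0.0]
wrist_force: [-0.1, 3.8, 0.3]
width: 0.0002
finger_force: 2.0
```

Request:
send_rows:
  series:
    - [0, -0.03, 0, 0, 0, 0]
    - [0, 0, 0, 0, 0, 0]
    - [0, 0, 0, 0, 0, 0]

```text
t: 8.88
position: [0.5525, 0.0594, 0.1274]
ee_rot: [0.0, 0.032, 0.999, 0.001]
wrist_force: [0.2, 9.6, 0.6]
width: -0.0001
finger_force: 4.7
```

Request:
send_rows:
  series:
    - [0, -0.02, 0, 0, 0, 0]
    - [0, 0, 0, 0, 0, 0]
    - [0, 0, 0, 0, 0, 0]

```text
t: 9.25
position: [0.5525, 0.0592, 0.1274]
ee_rot: [0.0, 0.032, 0.999, 0.001]
wrist_force: [0.5, 12.7, 0.3]
width: 0.0001
finger_force: 6.4
```

Request:
send_rows:
  series:
    - [0, 1, 0, 0, 0, 0]
    - [0, 0, -1, 0, 0, 0]
    - [0, 0, -1, 0, 0, 0]
    - [0, 0, -1, 0, 0, 0]
    - [0, 0, -1, 0, 0, 0]
    - [0, 0, -1, 0, 0, 0]
    - [0, 0, -1, 0, 0, 0]
    - [0, 0, -1, 0, 0, 0]

```text
t: 10.25
position: [0.5541, 0.0875, 0.3382]
ee_rot: [-0.0, 0.032, 0.999, -0.0]
wrist_force: [0.8, -0.3, -0.5]
width: 0.0001
finger_force: 0.0
```

Request:
send_rows:
  series:
    - [-1, -0.5, 0, 0, 0, 0]
    - [-1, -0.5, 0, 0, 0, 0]
    - [-1, -0.5, 0, 0, 0, 0]
    - [-1, -0.5, 0, 0, 0, 0]
    - [-1, -0.5, 0, 0, 0, 0]
    - [-1, -0.5, 0, 0, 0, 0]
    - [-0.5, -0.3, 0, 0, 0, 0]
    - [0, 0, 0, 0, 0, 0]

```text
t: 11.25
position: [0.7429, -0.0243, 0.3362]
ee_rot: [-0.001, 0.032, 0.999, -0.0]
wrist_force: [-0.4, 0.6, -0.3]
width: 0.0001
finger_force: 0.0
```

Run:
```python
from h import *
sc=read_camera("scene")[:,:,::-1]
cv2.imwrite("pics/s3.png",cv2.resize(sc[20:260,250:490],(600,600),interpolation=cv2.INTER_CUBIC))
```

```text
(no output)
```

View pics/s3.png

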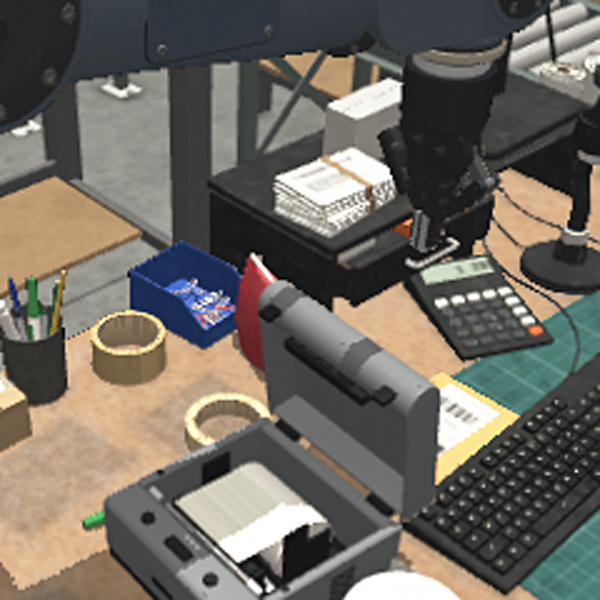

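The tips hang behind and above the upright lid, with clear room. Now down behind it.

Request:
send_rows:
  series:
    - [0, 0, 1, 0, 0, 0]
    - [0, 0, 1, 0, 0, 0]
    - [0, 0, 1, 0, 0, 0]
    - [0, 0, 0.5, 0, 0, 0]
    - [0.3, 0, 0, 0, 0, 0]
    - [0.3, 0, 0, 0, 0, 0]

```text
t: 12.05
position: [0.7243, -0.0221, 0.2339]
ee_rot: [0.001, 0.032, 0.999, -0.0]
wrist_force: [0.7, 0.2, 1.2]
width: -0.0003
finger_force: 0.0
```

Request:
send_rows:
  series:
    - [0.2, 0, 0, 0, 0, 0]
    - [0.2, 0, 0, 0, 0, 0]
    - [0.1, 0, 0, 0, 0, 0]
    - [0.1, 0, 0, 0, 0, 0]

```text
t: 12.55
position: [0.7065, -0.0211, 0.2324]
ee_rot: [0.0, 0.032, 0.999, -0.0]
wrist_force: [1.2, 0.9, -0.7]
width: -0.0004
finger_force: 0.0
```

Request:
send_rows:
  series:
    - [0.1, 0, 0, 0, 0, 0]
    - [0.1, 0, 0, 0, 0, 0]
    - [0.1, 0, 0, 0, 0, 0]

```text
t: 12.92
position: [0.6975, -0.0205, 0.2322]
ee_rot: [-0.0, 0.032, 0.999, 0.0]
wrist_force: [-0.4, 0.0, -1.0]
width: -0.0
finger_force: 0.0
```

Request:
send_rows:
  series:
    - [0.15, 0, 0, 0, 0, 0]
    - [0.15, 0, 0, 0, 0, 0]
    - [0.15, 0, 0, 0, 0, 0]

```text
t: 13.3
position: [0.6841, -0.0197, 0.2326]
ee_rot: [0.0, 0.032, 0.999, -0.0]
wrist_force: [0.3, 0.2, 0.6]
width: -0.0
finger_force: 0.7
```

Request:
send_rows:
  series:
    - [0.15, 0, 0, 0, 0, 0]
    - [0.15, 0, 0, 0, 0, 0]
    - [0.15, 0, 0, 0, 0, 0]

```text
t: 13.68
position: [0.6704, -0.0188, 0.2323]
ee_rot: [0.0, 0.032, 0.999, -0.0]
wrist_force: [1.5, 0.3, 1.8]
width: 0.0002
finger_force: 0.7
```

Run:
```python
from h import *
sc=read_camera("scene")[:,:,::-1]
cv2.imwrite("pics/s4.png",cv2.resize(sc[60:240,320:480],(533,600),interpolation=cv2.INTER_CUBIC))
```

Request:
send_rows:
  series:
    - [0.32, 0, -0.03, 0, 0, 0]
    - [0.32, 0, -0.03, 0, 0, 0]
    - [0.32, 0, -0.03, 0, 0, 0]
    - [0.3, 0, 0.05, 0, 0, 0]
    - [0.3, 0, 0.05, 0, 0, 0]

```text
t: 14.35
position: [0.6234, -0.0158, 0.2319]
ee_rot: [0.0, 0.032, 0.999, -0.0]
wrist_force: [0.3, 0.3, -0.2]
width: -0.0001
finger_force: 0.4
```

Request:
send_rows:
  series:
    - [0.3, 0, 0.05, 0, 0, 0]
    - [0.3, 0, 0.05, 0, 0, 0]
    - [0.28, 0, 0.14, 0, 0, 0]
    - [0.28, 0, 0.14, 0, 0, 0]

```text
t: 14.85
position: [0.5887, -0.0136, 0.2203]
ee_rot: [-0.0, 0.032, 0.999, 0.0]
wrist_force: [0.8, 0.5, -0.2]
width: 0.0001
finger_force: 0.4
```

Request:
send_rows:
  series:
    - [0.28, 0, 0.14, 0, 0, 0]
    - [0.28, 0, 0.14, 0, 0, 0]
    - [0, 0, 0, 0, 0, 0]

```text
t: 15.22
position: [0.5718, -0.0125, 0.2118]
ee_rot: [-0.001, 0.032, 0.999, 0.0]
wrist_force: [0.1, 0.1, 0.0]
width: 0.0001
finger_force: 0.0
```

Request:
send_rows:
  series:
    - [0.26, 0, 0.3, 0, 0, 0]
    - [0.26, 0, 0.3, 0, 0, 0]
    - [0.26, 0, 0.3, 0, 0, 0]
    - [0, 0, 0, 0, 0, 0]

```text
t: 15.72
position: [0.5482, -0.011, 0.1843]
ee_rot: [-0.001, 0.032, 0.999, 0.0]
wrist_force: [0.7, -0.3, 1.0]
width: -0.0001
finger_force: 0.3
```

Request:
send_rows:
  series:
    - [0.12, 0, 0.2, 0, 0, 0]
    - [0.12, 0, 0.2, 0, 0, 0]
    - [0.06, 0, 0.15, 0, 0, 0]
    - [0, 0, 0, 0, 0, 0]

```text
t: 16.23
position: [0.5399, -0.0105, 0.1683]
ee_rot: [-0.0, 0.032, 0.999, 0.0]
wrist_force: [-0.3, 0.8, 0.2]
width: 0.0001
finger_force: 0.2
```

Request:
send_rows:
  series:
    - [0.05, 0, 0.1, 0, 0, 0]
    - [0.03, 0, 0.1, 0, 0, 0]
    - [0, 0, 0.1, 0, 0, 0]
    - [0, 0, 0, 0, 0, 0]

```text
t: 16.73
position: [0.5376, -0.0104, 0.1594]
ee_rot: [-0.0, 0.032, 0.999, 0.0]
wrist_force: [-0.0, -0.5, 0.4]
width: -0.0
finger_force: 0.0
```

Request:
send_rows:
  series:
    - [0, 0, 0.1, 0, 0, 0]
    - [0, 0, 0.05, 0, 0, 0]
    - [0, 0, 0, 0, 0, 0]

```text
t: 17.1
position: [0.5379, -0.0104, 0.155]
ee_rot: [0.0, 0.032, 0.999, 0.0]
wrist_force: [-0.1, 0.2, 0.3]
width: -0.0
finger_force: 0.0
```

Request:
send_rows:
  series:
    - [0, 0, 0.05, 0, 0, 0]
    - [0, 0, 0, 0, 0, 0]

```text
t: 17.35
position: [0.5378, -0.0104, 0.1538]
ee_rot: [0.0, 0.032, 0.999, -0.0]
wrist_force: [-1.6, -0.1, 2.3]
width: -0.0002
finger_force: 1.7
```

Request:
send_rows:
  series:
    - [0, 0, 0.04, 0, 0, 0]
    - [0, 0, 0, 0, 0, 0]

```text
t: 17.6
position: [0.5378, -0.0104, 0.1535]
ee_rot: [0.0, 0.032, 0.999, -0.0]
wrist_force: [-7.0, 0.1, 14.7]
width: 0.0004
finger_force: 7.1
```

Request:
send_rows:
  series:
    - [0, 0, 0.03, 0, 0, 0]
    - [0, 0, 0, 0, 0, 0]

```text
t: 17.85
position: [0.5378, -0.0104, 0.1532]
ee_rot: [0.0, 0.032, 0.999, -0.0]
wrist_force: [-10.3, 0.8, 22.4]
width: 0.0003
finger_force: 11.4
```

Request:
send_rows:
  series:
    - [0, 0, -0.5, 0, 0, 0]
    - [0, 0, -1, 0, 0, 0]
    - [1, 0.07, -1, 0, 0, 0]
    - [1, 0, 0, 0, 0, 0]
    - [0.52, 0, 0, 0, 0, 0]
    - [0, 0, 0, 0, 0, 0]

```text
t: 18.6
position: [0.4623, -0.0035, 0.2267]
ee_rot: [0.0, 0.032, 0.999, 0.0]
wrist_force: [0.0, -0.2, -0.9]
width: 0.0001
finger_force: 0.0
```

Run:
```python
from h import *
sc=read_camera("scene")[:,:,::-1]; cv2.imwrite("pics/s5full.png",sc)
w=read_camera("wrist")[:,:,::-1]; cv2.imwrite("pics/w5.png",w)
a=cv2.resize(sc[120:280,280:440],(400,400),interpolation=cv2.INTER_CUBIC); b=cv2.resize(w,(400,300))
cv2.imwrite("pics/m5.png",np.hstack([a,np.vstack([b,np.zeros((100,400,3),np.uint8)])]))
print(env.observe()['position'])
```

```text
[ 0.46324643 -0.00359573  0.22657905]
```

View pics/m5.png

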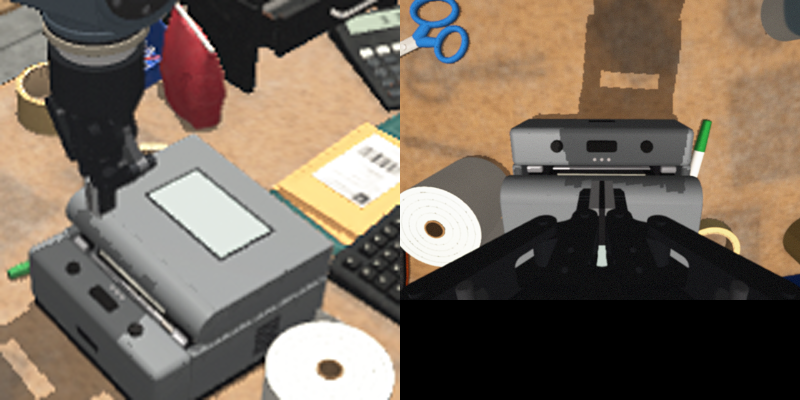

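The lid is down flat with a thin, even seam on its side. The wrist view shows the feed key at about (323,234). I'll refine its position.

Run:
```python
from h import *
im=cv2.imread("pics/w5.png"); g=cv2.cvtColor(im,cv2.COLOR_BGR2GRAY)
m=(g[215:252,230:420]<45).astype(np.uint8)
n,l,st,ce=cv2.connectedComponentsWithStats(m)
for i in range(1,n):
    if st[i,4]>60:
        uv=ce[i]+[230,215]; print(np.round(uv,1),st[i].tolist(),np.round(ray("wrist",uv,.092),4))
# does the lid stay put? compare scene now with the one before
a=cv2.imread("pics/s5full.png"); b=read_camera("scene")[:,:,::-1]
d=cv2.absdiff(a,b).max(2)[170:280,330:440]; print("changed px",int((d>40).sum()))
```

```text
[250.9 233.4] [12, 10, 19, 18, 267] [ 0.459  -0.0525  0.092 ]
[322.4 233.5] [69, 10, 48, 19, 849] [ 0.4623 -0.0033  0.092 ]
[394.3 234.2] [155, 10, 20, 20, 304] [0.4659 0.0464 0.092 ]
changed px 13
```

The lid stays put, and the key lies right under the tips.

Request:
send_rows:
  series:
    - [0, 0, 1, 0, 0, 0]
    - [0, 0, 1, 0, 0, 0]
    - [0, 0, 1, 0, 0, 0]
    - [0, 0, 0.4, 0, 0, 0]
    - [0, 0, 0, 0, 0, 0]

```text
t: 19.38
position: [0.4627, -0.0035, 0.1243]
ee_rot: [-0.001, 0.032, 0.999, 0.0]
wrist_force: [0.1, -0.3, 1.4]
width: -0.0002
finger_force: 0.0
```

Request:
send_rows:
  series:
    - [0, 0, 0.1, 0, 0, 0]
    - [0, 0, 0.06, 0, 0, 0]
    - [0, 0, 0, 0, 0, 0]

```text
t: 19.75
position: [0.4626, -0.0035, 0.1201]
ee_rot: [0.0, 0.032, 0.999, -0.0]
wrist_force: [-0.7, -0.9, -0.7]
width: 0.0003
finger_force: 0.0
```

Request:
send_rows:
  series:
    - [0, 0, 0.07, 0, 0, 0]
    - [0, 0, 0.05, 0, 0, 0]
    - [0, 0, 0, 0, 0, 0]

```text
t: 20.12
position: [0.4627, -0.0035, 0.1163]
ee_rot: [0.0, 0.032, 0.999, -0.0]
wrist_force: [0.0, -0.6, 2.0]
width: -0.0003
finger_force: 1.4
```

Request:
send_rows:
  series:
    - [0, 0, 0.04, 0, 0, 0]
    - [0, 0, 0, 0, 0, 0]

```text
t: 20.38
position: [0.4627, -0.0035, 0.1151]
ee_rot: [0.0, 0.032, 0.999, -0.0]
wrist_force: [-0.5, -0.4, 4.0]
width: 0.0001
finger_force: 1.9
```

Request:
send_rows:
  series:
    - [0, 0, 0.03, 0, 0, 0]
    - [0, 0, 0.02, 0, 0, 0]
    - [0, 0, 0, 0, 0, 0]

```text
t: 20.75
position: [0.4627, -0.0035, 0.1139]
ee_rot: [0.0, 0.032, 0.999, -0.0]
wrist_force: [-0.7, -0.7, 10.4]
width: -0.0
finger_force: 5.3
```

Request:
send_rows:
  series:
    - [0, 0, -0.5, 0, 0, 0]
    - [0, 0, -1, 0, 0, 0]
    - [0, 0, -1, 0, 0, 0]
    - [0, 0, -1, 0, 0, 0]
    - [0, 0, -1, 0, 0, 0]
    - [0, 0, -1, 0, 0, 0]
    - [0, 0, 0, 0, 0, 0]
    - [0, 0, 0, 0, 0, 0]

```text
t: 21.75
position: [0.4619, -0.0034, 0.278]
ee_rot: [-0.001, 0.032, 0.999, 0.0]
wrist_force: [0.3, 0.1, -0.8]
width: -0.0002
finger_force: 0.0
```

Run:
```python
from h import *
a=cv2.imread("pics/s5full.png"); b=read_camera("scene")[:,:,::-1]
d=cv2.absdiff(a,b).max(2)
print("lid changed px",int((d[200:280,345:440]>40).sum()))
```

```text
lid changed px 0
```

```bash
python3 -c "
from workcell import env
print(env.sign_off())"
```

```text
the job is handed in; nothing more can be done
None
```

The job is handed in at about 22 s: the guide is pushed to its stop against the roll, the lid is down and has stayed shut, and the feed key was pressed fully and released. Pressing the lid peaked at about 22 N vertical (25 N in all), above the suggested 10–15 N but under the 40 N limit; I judged the catch by the lid staying down, since its joint can't be read.

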